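# Park the cash box in its corner stop and bolt it in

## Robot

A 6-joint arm with a two-finger parallel gripper is mounted at the origin on the work surface. World frame = base frame: x ahead of the robot, y to its left, z up, the work surface at z = 0. Lengths are in m, angles in rad, forces in N, time in s.
With the tool pointing down it reaches from about 0.35 to 0.85 m from the base axis. Payload 8.1 kg.
Tool frame: the origin (TCP) lies at the very end of the fingers, on their centre line; the grasp point (between the pads) lies 19 mm behind it (pinch_z is the distance from the TCP to the grasp point, in m); z points along the fingers, y is the direction in which the jaws open and shut (so a half turn about z gives the same grasp; the last joint's range is limited). The gripper opens to 93 mm and grips with 3 to 60 N. Pads are 15 mm wide; open, the fingers measure 128 mm over their backs; the gripper's body (75 mm by 188 mm) begins 65 mm behind the grasp point.
Start: joints at [-1.428, 0.13, 1.488, -0, 1.523, -0.085], TCP at [0.136, -0.584, 0.219] pointing down, gripper open.
Joint ranges: [-2.96, 2.96], [-0.89, 2.26], [0.02, 2.5], [-1.34, 4.48], [0, 2.73], [-2.66, 2.66]. Speed limits (rad/s): [2.39, 2.39, 2.79, 3.14, 3.14, 3.14].

## Interface

Orientations are given as a rotation vector (axis times angle).
In Python, from plant import * gives the robot as it stands.
- The arm moves only by the tool move_arm, never from a script. Its argument "series" is a list of rows, each a list of 7 numbers: the shift along the tool's x, y, z each as a share of 10 cm, from -1 to 1, then the turn, a rotation vector about the tool's x, y, z each as a share of 180 degrees, from -1 to 1, then the opening, from -1 (shut) to 1 (fully open). In form: [[dx, dy, dz, rx, ry, rz, jaw], ...]. A call has 1 to 8 rows; each row is the pose to reach, as a shift and turn from the pose commanded when the call began, along the tool's axes at that moment, turning the shorter way round; what a row does not reach only later rows make up. A row lasts 1/10 s, in which the tool goes at most 50 mm and 8.59 degrees, less where a joint would pass 70% of its speed; a pose out of reach is approached as far as the arm can. A call with a number of a shift or a turn outside -1 to 1 is refused whole. A call with a gripper value outside its range is refused whole. The fingers move at their own pace and stop on an object; "squeeze" is the grip in N (left out, the last holds). Time passes only in rows, so rows that repeat a pose let the fingers close. It gives the time, the measured TCP pose, the force and the opening at its end, in the units of the state.
- read_state(): the state, without advancing time (a new reading comes with each control period).
- read_camera(name): name is "scene" or "side" or "wrist"; returns a dict with "frame" (384x512x3 uint8, red, green, blue), "K" (3x3 intrinsics, pixels), "k1" (the pictures are not rectified: a ray, as slopes to the right and down, at radius r is drawn at 1 + k1 r^2 times it, then the intrinsics apply), "rvec" (rotation vector, rad) and "tvec" (3), from world to camera coordinates, as OpenCV has them. Camera axes: x right, y down, z forward; pixel columns grow to the right and rows downward; lengths in m; the calibration is good to about 2 mm. A picture is of the moment at which its call begins. There is no depth.
- close_job(): hands the job in, once; it reports no verdict.
The state is a dict: "t": time; "q": joint angles; "dq": joint speeds; "joint_torque": joint torques, N m; "tool_pos": TCP position; "orientation": TCP orientation; "force": force on the tool from outside, world axes, zero at the start; "wrist_torque": the same for the moment, N m; "opening": finger opening in m.
Only numpy, scipy, OpenCV 4.12 (cv2) and the standard library are available. Lean on these libraries where they do the work, as an engineer would, in place of code of your own. Each camera call takes 0.05 s, during which the arm holds its last target.

## Task

Push the cash box along the counter, without picking it up, into the steel corner stop until it is fully home: one long side flat against the long back rail and one end against the short end rail. Then push the slide bolt fully across in front of the box so that it is locked in. Do not lift or tip the box, and leave the other things on the counter where they are.

Things in the scene. Friction and masses are not known exactly. Their poses are not given: they have to be found in the camera images.
- cash_box: Closed dark steel cash box, 110 (own x) by 150 (own y) by 55 mm high, a thin fixed wire handle on the lid (along own y, 76 mm wide, top at 76 mm). Mass 0.5 to 0.9 kg, slides on the counter. Origin: centre of its underside, z up. Small round lock on its -x face. At the start its axes are within 25 degrees of the corner stop's.
- corner_stop: Bare steel L-shaped corner stop fixed to the counter. Origin: inner corner where the two rails' inner faces meet, at counter level. Own x points roughly away from the robot, y to its left, z up. Back rail: inner face at own x = 0, from y = 0 to -280 mm. End rail: inner face at own y = 0, from x = 0 to -110 mm. Rails 12 mm thick, 30 mm high.
- box_home (a point): Where the cash box's origin (centre of its underside) is when it is fully home: a point at x = -55, y = -75 mm of the corner stop, at counter level, axes those of the stop; the box's axes are then parallel to them.
- bolt (a joint): Slide bolt travel in m: 0 = drawn back, 0.05 = fully across (its end stop); starts at 0 to 0.01. A 12 mm steel rod 22 mm above the counter at x = -123 mm of the stop, moving towards the stop's -y out of two 34 mm high guide blocks (y = 0 to 42 mm) across the front of the box, 7 mm clear of a parked box. About 1.5 N friction, no spring; stays where left.
- bolt_knob (a point): Axis of the bolt's upright knob, 50 mm above the counter: a round steel post 18 mm in diameter, 14 to 64 mm above the counter, on the outer (stop's +y) end of the rod. At bolt = 0 it is at x = -123, y = +100 mm of the stop; it moves to the stop's -y with the bolt. The counter is free for 60 mm on its +y side.
- pen_cup: Bystander: black round pen cup, 76 mm in diameter, 95 mm high, pens to 140 mm, standing behind the corner. Origin: centre of underside.
- stapler: Bystander: stapler, 150 (own x) by 36 by 50 mm high, lying behind the back rail. Origin: centre of underside.
- stamp: Bystander: rubber stamp with wooden handle, base 32 by 42 mm, 75 mm high, standing left of the work. Origin: centre of underside.
- coin_tube: Bystander: clear coin tube, 36 mm in diameter, 67 mm high, standing left of the work. Origin: centre of underside.
- calculator: Bystander: flat grey desk calculator, 170 (own x) by 110 by 25 mm high, lying right of the work. Origin: centre of underside.
- tape_dispenser: Bystander: black tape dispenser, 150 (own x) by 55 by 66 mm high, standing left of the bolt. Origin: centre of underside.

How it is judged:
On the way:
1. the cash box is fully home in the corner stop, the bolt still drawn back (x of cash_box in the frame of corner_stop between -0.061 and -0.048 m and y of cash_box in the frame of corner_stop between -0.081 and -0.068 m and angle between the x axis of cash_box and the x axis of corner_stop, either way round below 0.05 rad and height (world z) of cash_box below 0.005 m and angle between cash_box's own z axis and vertical below 0.05 rad and value of joint bolt below 0.02 m), for 0.2 s.
At the end, for the whole second after the job is handed in: The cash box stands flat on the counter at rest with its origin within 6 mm of the fully home position along each axis of the stop and its sides within 0.05 rad of the rails, and the bolt is pushed out at least 44 of its 50 mm (x of cash_box in the frame of corner_stop between -0.061 and -0.048 m and y of cash_box in the frame of corner_stop between -0.081 and -0.068 m and angle between the x axis of cash_box and the x axis of corner_stop, either way round below 0.05 rad and height (world z) of cash_box below 0.005 m and angle between cash_box's own z axis and vertical below 0.05 rad and value of joint bolt above 0.044 m and linear speed of cash_box below 0.01 m/s); the robot touches nothing.
It fails at once if the cash box is lifted or tipped (height (world z) of cash_box above 0.01 m or angle between cash_box's own z axis and vertical above 0.15 rad).
It fails at once if a bystander is moved by more than 25 mm (distance of any of pen_cup, stapler, stamp, coin_tube, calculator, tape_dispenser from where it was at the start of the episode above 0.025 m).
It also fails if it takes over 61 s, if anything falls off the work surface, if the arm or the gripper's body presses on something with over 40 N, if the wrist force passes 120 N, or if a joint passes its speed limit or range.

## Working session

There is one attempt and no reset: what is moved stays moved. The work goes in short steps, Python scripts to look and compute and a tool call to move; the robot and the scene stay as the last step left them, time stands still between calls to the robot, and variables do not carry over. Pictures are saved under pics/ and viewed, and the job is handed in when it is done.

Besides the shell and the picture viewer there is one more tool, called after "Call:" as a command line: name --pt "numbers of a row" for each row, then --argument value for the rest. move_arm: Moves the arm, as the interface text tells. Shift numbers are shares of 10 cm and turn numbers shares of 180 degrees, none past 1 either way. Its arguments: {"type":"object","properties":{"series":{"type":"array","items":{"type":"array","items":{"type":"number"}}},"squeeze":{"type":"number"}},"required":["series"]}

```bash
mkdir -p pics; ls
python3 - <<'E'
from plant import *
import cv2,pickle
s=read_state();print(s)
d={}
for n in ["scene","side","wrist"]:
    c=read_camera(n);d[n]=c
    cv2.imwrite(f"pics/{n}0.png",c["frame"][:,:,::-1])
    print(n,c["K"].tolist(),c["k1"],c["rvec"],c["tvec"])
pickle.dump(d,open("c0.pkl","wb"))
E
```

```text
pics
{'t': 0.0, 'q': array([-1.42840118e+00,  1.31139783e-01,  1.48927351e+00, -1.36351995e-05,
        1.52297527e+00, -8.54198738e-02]), 'dq': array([-1.11076862e-03,  6.67401475e-05, -2.50133319e-04, -8.67319912e-04,
       -5.67120823e-04, -2.02404305e-03]), 'joint_torque': array([ 1.76870184e-03, -5.59840715e+01, -4.91752839e+01,  7.68477051e-02,
        3.52830521e-02, -1.37345683e-04]), 'tool_pos': array([ 0.13543525, -0.58394088,  0.21760338]), 'orientation': array([-3.11945044e+00, -3.56874695e-01,  1.01679023e-04]), 'force': array([ 0.40721936, -0.14017663,  0.87808101]), 'wrist_torque': array([0.00333471, 0.00358706, 0.0240253 ]), 'opening': 0.0931899296785292}
scene [[401.34168503242313, 0.0, 255.33576101859043], [0.0, 401.34168503242313, 191.34127445502992], [0.0, 0.0, 1.0]] -0.07845358274088766 [ 0.75046035  2.80152639 -0.80421949] [ 0.5491449  -0.22653706  1.31714262]
side [[456.0581547139478, 0.0, 268.0339322351633], [0.0, 456.0581547139478, 192.60356420008506], [0.0, 0.0, 1.0]] -0.08561768283700026 [ 0.31615536 -2.68924405  1.3523933 ] [0.5867752  0.13226774 0.99075305]
wrist [[284.5809484503752, 0.0, 259.936286880859], [0.0, 284.5809484503752, 194.13460187372752], [0.0, 0.0, 1.0]] 0.01035535327851005 [-2.27688027  1.80837543  0.26150857] [-0.59919724 -0.0336981   0.3906397 ]
```

View pics/scene0.png

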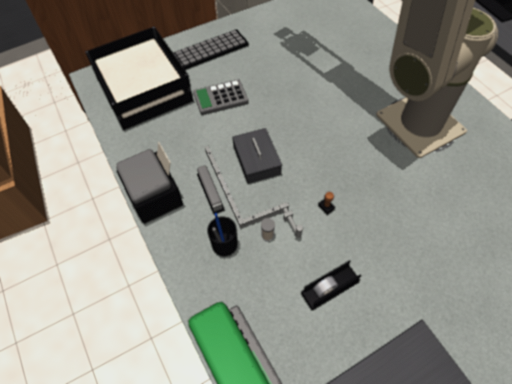

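View pics/side0.png

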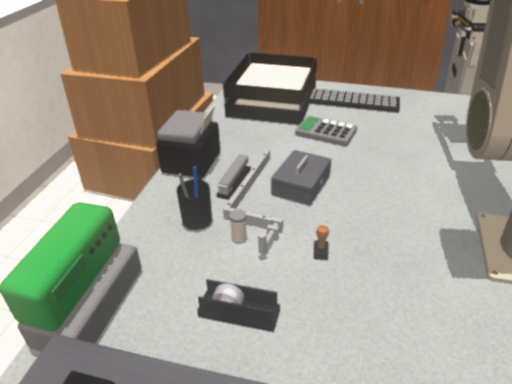

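View pics/wrist0.png

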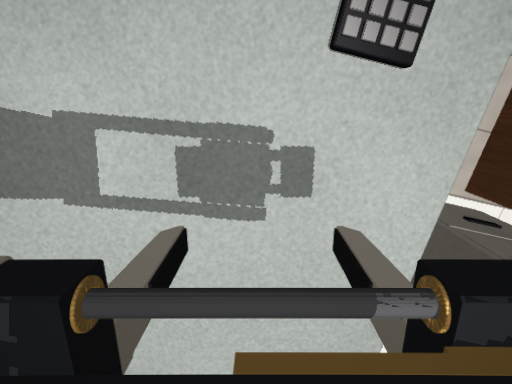

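The scene view shows the box at about (257,155), the stop's inner corner near (240,221), the bolt knob near (298,230), the coin tube at (267,228) and the stamp at (327,204). I'll zoom in next.

```bash
python3 - <<'E'
import pickle,cv2
d=pickle.load(open("c0.pkl","rb"))
f=d["scene"]["frame"][120:270,190:350,::-1]; cv2.imwrite("pics/sz.png",cv2.resize(f,None,fx=5,fy=4.0*1.25/1.25,interpolation=cv2.INTER_CUBIC) if 0 else cv2.resize(f,(640,600),interpolation=cv2.INTER_CUBIC))
f=d["side"]["frame"][140:270,170:345,::-1]; cv2.imwrite("pics/dz.png",cv2.resize(f,(700,520),interpolation=cv2.INTER_CUBIC))
E
cat > h.py <<'E'
import numpy as np,cv2,pickle
def undist(c,uv):
    K=c["K"];p=(np.atleast_2d(uv).astype(float))
    dist=np.array([c["k1"],0,0,0,0.])
    n=cv2.undistortPoints(p.reshape(-1,1,2),K,dist).reshape(-1,2);return n
def ray(c,uv):
    R=cv2.Rodrigues(np.array(c["rvec"]))[0];t=np.array(c["tvec"])
    n=undist(c,uv);d=np.c_[n,np.ones(len(n))]@R
    return -R.T@t,d
def onz(c,uv,z):
    o,d=ray(c,uv);return o+d*((z-o[2])/d[:,2])[:,None]
def proj(c,P):
    return cv2.projectPoints(np.atleast_2d(P).astype(float),np.array(c["rvec"]),np.array(c["tvec"]),c["K"],np.array([c["k1"],0,0,0,0.]))[0].reshape(-1,2)
E
```

```text
(no output)
```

View pics/sz.png

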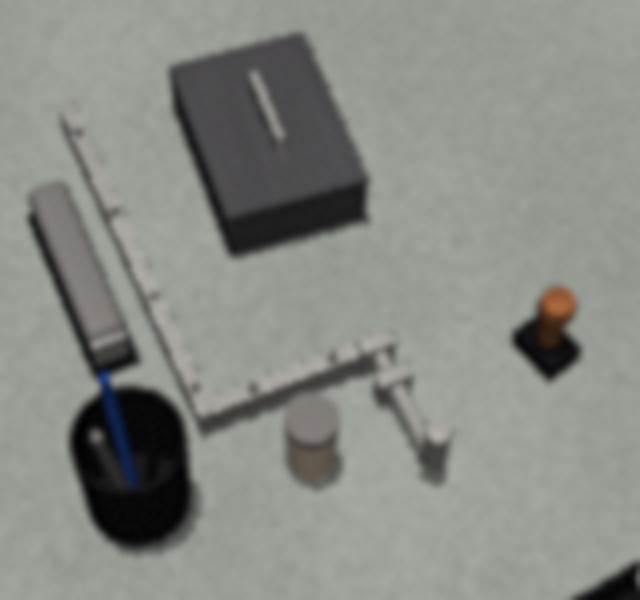

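View pics/dz.png

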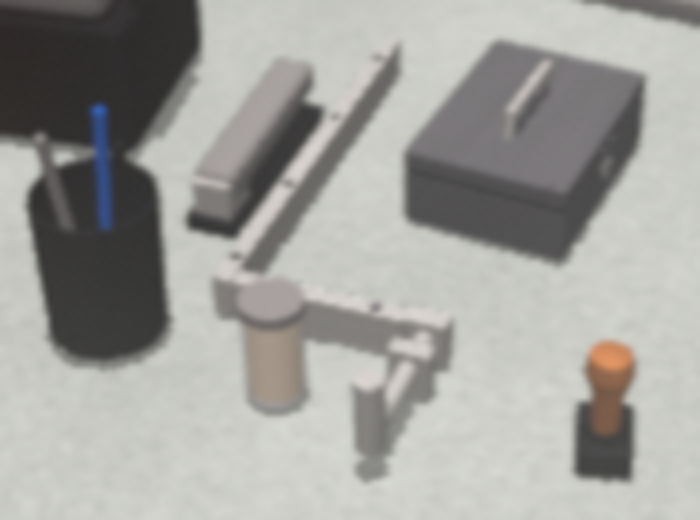

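```bash
cat > m.py <<'E'
from h import *
d=pickle.load(open("c0.pkl","rb"))
S=d["scene"];D=d["side"]
s=lambda L:(np.array(L)+.5)/4-.5+[190,120]
e=lambda L:(np.array(L)+.5)/4-.5+[170,140]
np.set_printoptions(precision=4,suppress=True)
box_s=onz(S,s([(170,68),(303,35),(367,180),(232,217)]),.055)
box_d=onz(D,e([(500,40),(643,77),(563,197),(407,153)]),.055)
print(box_s);print(box_d)
for b in (box_s,box_d):
    print("c",b[:,:2].mean(0),"sides",[np.linalg.norm(b[i]-b[i-1]) for i in range(4)])
    print("ang",[np.degrees(np.arctan2(*(b[i]-b[i-1])[[1,0]])) for i in range(4)])
print("rail outer corner, back tip, end tip",onz(S,s([(200,418),(65,112),(395,340)]),.03),onz(D,e([(215,278),(393,43),(450,325)]),.03))
print("knob top",onz(S,s([(436,432)]),.064),onz(D,e([(370,380)]),.064))
print("knob bottom",onz(S,s([(433,476)]),.014),onz(D,e([(372,452)]),.014))
print("tube top",onz(S,s([(312,420)]),.067),onz(D,e([(270,302)]),.067))
print("stamp top",onz(S,s([(557,303)]),.075),onz(D,e([(610,360)]),.075))
E
python3 m.py
```

```text
[[ 0.5873 -0.221   0.055 ]
 [ 0.483  -0.1981  0.055 ]
 [ 0.513  -0.056   0.055 ]
 [ 0.6137 -0.077   0.055 ]]
[[ 0.5821 -0.2196  0.055 ]
 [ 0.481  -0.1946  0.055 ]
 [ 0.5106 -0.0495  0.055 ]
 [ 0.6127 -0.0737  0.055 ]]
c [ 0.5492 -0.138 ] sides [np.float64(0.14641229849165951), np.float64(0.10681523245448618), np.float64(0.1452281020694135), np.float64(0.10283079641602486)]
ang [np.float64(-100.3717847743568), np.float64(167.6233384758123), np.float64(78.06988786135558), np.float64(-11.764313943111883)]
c [ 0.5466 -0.1343] sides [np.float64(0.14908886945430597), np.float64(0.10413925179007494), np.float64(0.1480447959514779), np.float64(0.10494941562093708)]
ang [np.float64(-101.84923857695549), np.float64(166.100331331096), np.float64(78.47687477258302), np.float64(-13.31225733352702)]
rail outer corner, back tip, end tip [[ 0.7057  0.0413  0.03  ]
 [ 0.6692 -0.2425  0.03  ]
 [ 0.5582  0.0562  0.03  ]] [[ 0.7018  0.0427  0.03  ]
 [ 0.6623 -0.2395  0.03  ]
 [ 0.5576  0.0533  0.03  ]]
knob top [[0.5843 0.1439 0.064 ]] [[0.5806 0.1458 0.064 ]]
knob bottom [[0.587  0.1518 0.014 ]] [[0.5798 0.1478 0.014 ]]
tube top [[0.6507 0.0969 0.067 ]] [[0.6489 0.0995 0.067 ]]
stamp top [[0.4639 0.1076 0.075 ]] [[0.4596 0.1145 0.075 ]]
```

```bash
cat > g.py <<'E'
import sys,numpy as np
from scipy.spatial.transform import Rotation as R
from plant import *
O=np.array([.690,.0317]);Y=np.radians(-8.0)
X=np.array([np.cos(Y),np.sin(Y)]);W=np.array([-np.sin(Y),np.cos(Y)])
# args: stop x, stop y, z, yaw(deg rel stop)
st=read_state();p=st["tool_pos"];M=R.from_rotvec(st["orientation"]).as_matrix()
np.set_printoptions(precision=4,suppress=True)
q=p[:2]-O
print("t",st["t"],"stop xy",q@X,q@W,"z",p[2],"yaw rel",np.degrees(np.arctan2(M[1,0],M[0,0])-Y),"F stop",st["force"][:2]@X,st["force"][:2]@W,st["force"][2],"open",st["opening"])
if len(sys.argv)>4:
    a=[float(v) for v in sys.argv[1:5]]
    t=np.r_[O+a[0]*X+a[1]*W,a[2]]
    y=Y+np.radians(a[3]);T=np.array([[np.cos(y),np.sin(y),0],[np.sin(y),-np.cos(y),0],[0,0,-1]]).T
    T=np.array([[np.cos(y),np.sin(y),0],[np.sin(y),-np.cos(y),0],[0,0,-1]])
    print("shift",M.T@(t-p)/.1,"turn",R.from_matrix(M.T@T).as_rotvec()/np.pi)
E
python3 g.py -.215 -.186 .12 0
```

```text
t 0.15 stop xy -0.46343889635916563 -0.686951926528741 z 0.21783480117962112 yaw rel 21.048048067522984 F stop 0.7691991690507526 1.1134255436926006 -0.16418256852654398 open 0.0926950853988536
shift [ 4.1176 -3.7816  0.9843] turn [-0.0005  0.      0.1169]
```

Call:
move_arm --pt "0.41 -0.38 0 0 0 0 1" --pt "0.82 -0.76 0 0 0 0 1" --pt "0.82 -0.76 0 0 0 0 1"

```text
t: 0.45
tool_pos: [0.2003, -0.4885, 0.2179]
orientation: [-3.118, -0.36, -0.001]
force: [-0.1, -0.5, 0.9]
opening: 0.0931
```

Call:
move_arm --pt "0.41 -0.38 0 0 0 0 1" --pt "0.82 -0.76 0 0 0 0 1" --pt "0.82 -0.76 0 0 0 0 1"

```text
t: 0.75
tool_pos: [0.2628, -0.3965, 0.2186]
orientation: [-3.12, -0.361, -0.001]
force: [0.1, -1.4, 0.4]
opening: 0.0931
```

Call:
move_arm --pt "0.41 -0.38 0 0 0 0 1" --pt "0.82 -0.76 0 0 0 0 1" --pt "0.82 -0.76 0 0 0 0 1"

```text
t: 1.05
tool_pos: [0.3254, -0.3043, 0.2187]
orientation: [-3.12, -0.362, -0.001]
force: [-1.0, -0.1, 0.5]
opening: 0.0925
```

Call:
move_arm --pt "0.41 -0.38 0 0 0 0 1" --pt "0.82 -0.76 0 0 0 0 1" --pt "0.82 -0.76 0 0 0 0 1"

```text
t: 1.35
tool_pos: [0.3881, -0.2119, 0.2188]
orientation: [-3.12, -0.362, -0.001]
force: [-0.1, -0.1, -0.0]
opening: 0.0929
```

```bash
python3 g.py -.215 -.186 .12 0
```

```text
t 1.35 stop xy -0.2650350363994547 -0.2832924956701403 z 0.21879308764616273 yaw rel 21.234863654226263 F stop -0.07358523700497535 -0.09325063372614664 -0.04150537137143928 open 0.09291385731030236
shift [ 0.8178 -0.7254  0.9889] turn [-0.0001 -0.0003  0.118 ]
```

Call:
move_arm --pt "0.41 -0.36 0 0 0 0.04 1" --pt "0.82 -0.73 0.2 0 0 0.08 1" --pt "0.82 -0.73 0.6 0 0 0.118 1" --pt "0.82 -0.73 0.95 0 0 0.118 1" --pt "0.82 -0.73 0.95 0 0 0.118 1"

```text
t: 1.85
tool_pos: [0.4461, -0.1238, 0.1182]
orientation: [-3.131, 0.222, 0.015]
force: [-0.5, -0.3, -0.3]
opening: 0.0931
```

```bash
python3 g.py -.215 -.186 .025 0
python3 - <<'E'
from plant import *
import cv2
for n in ["scene","side"]:
    cv2.imwrite(f"pics/{n}1.png",cv2.resize(read_camera(n)["frame"][100:300,150:390,::-1],(720,600),interpolation=cv2.INTER_CUBIC))
E
```

```text
t 1.85 stop xy -0.2198980407797573 -0.18794264174618558 z 0.11815502503037564 yaw rel -0.10943477107101618 F stop -0.49592876676703157 -0.4009877447269638 -0.30545150003269705 open 0.09312122433038868
shift [ 0.0581 -0.0181  0.9311] turn [-0.0005  0.0031 -0.0006]
```

View pics/side1.png

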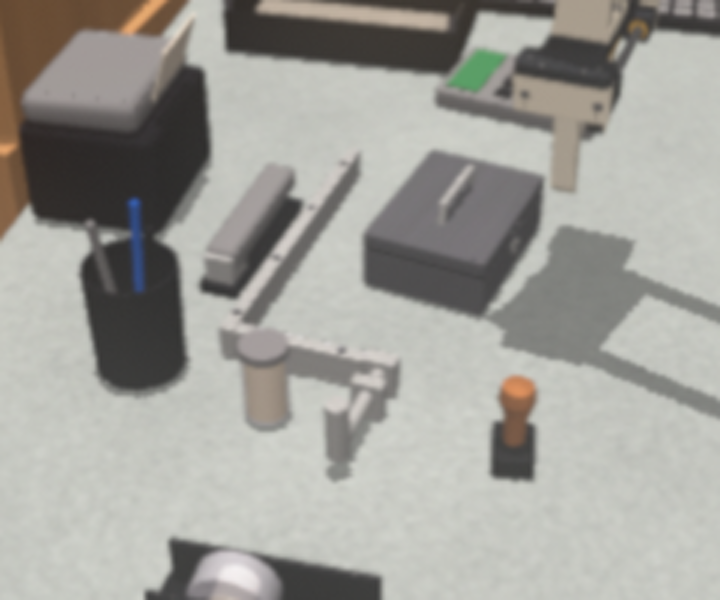

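View pics/scene1.png

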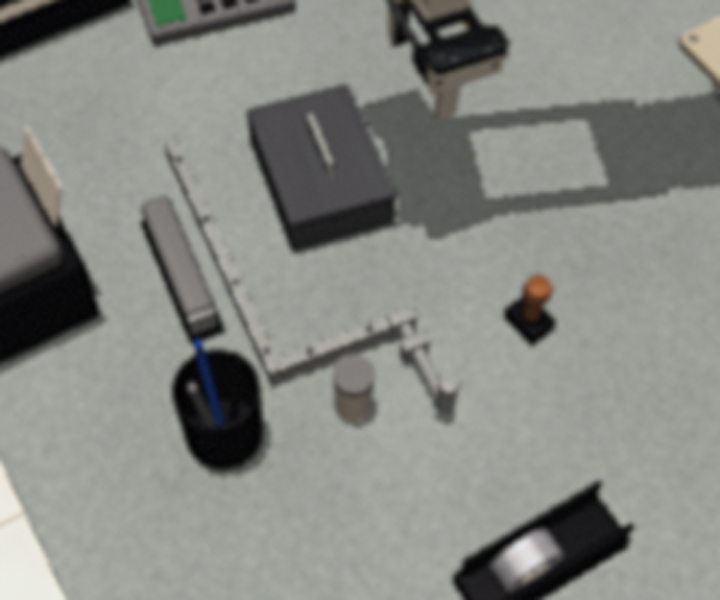

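The near finger (side crop (565,180)) hangs just in front of the box's lock face, clear of everything. I'll go down and then push along stop +x.

Call:
move_arm --pt "0 0 0.4 0 0.003 0 1" --pt "0 0 0.8 0 0.003 0 1" --pt "0 0 0.93 0 0.003 0 1" --pt "0 0 0.93 0 0.003 0 1"

```text
t: 2.35
tool_pos: [0.4493, -0.1253, 0.0307]
orientation: [3.133, -0.226, 0.012]
force: [-0.1, -1.1, 0.1]
opening: 0.0933
```

```bash
python3 g.py -.1175 -.186 .025 0
```

```text
t 2.35 stop xy -0.21653283606079737 -0.18899050607834222 z 0.03071700037619803 yaw rel -0.23480377656146234 F stop 0.01097371339234265 -1.1294750886055738 0.08239493526129962 open 0.09327796429996149
shift [ 0.9897 -0.034   0.0649] turn [-0.0001 -0.0025 -0.0013]
```

Call:
move_arm --pt "0.15 0 0.05 0 0 0 1" --pt "0.25 0 0.05 0 0 0 1" --pt "0.33 0 0.05 0 0 0 1" --pt "0.41 0 0.05 0 0 0 1" --pt "0.49 0 0.05 0 0 0 1" --pt "0.57 0 0.05 0 0 0 1" --pt "0.65 0 0.05 0 0 0 1" --pt "0.73 0 0.05 0 0 0 1"

```text
t: 3.15
tool_pos: [0.5218, -0.1351, 0.0271]
orientation: [3.133, -0.224, 0.012]
force: [-7.3, 1.0, 5.2]
opening: 0.0931
```

```bash
python3 g.py -.1175 -.186 .025 0
```

```text
t 3.15 stop xy -0.143313404177797 -0.1885550189273481 z 0.0271120410384304 yaw rel -0.171236727214351 F stop -7.377149969589817 -0.02233069787881545 5.206358934200585 open 0.09312805024515643
shift [ 0.2579 -0.0263  0.023 ] turn [ 0.     -0.0024 -0.001 ]
```

Call:
move_arm --pt "0.05 0 0 0 0 0 1" --pt "0.1 0 0 0 0 0 1" --pt "0.15 0 0 0 0 0 1" --pt "0.15 0 0 0 0 0 1"

```text
t: 3.55
tool_pos: [0.5375, -0.1373, 0.0272]
orientation: [3.133, -0.224, 0.015]
force: [-2.0, 0.7, 0.7]
opening: 0.0929
```

Call:
move_arm --pt "0.02 0 0 0 0 0 1" --pt "0.04 0 0 0 0 0 1" --pt "0.06 0 0 0 0 0 1"

```text
t: 3.85
tool_pos: [0.5421, -0.1379, 0.0269]
orientation: [3.133, -0.224, 0.012]
force: [-8.5, 1.0, 6.5]
opening: 0.093
```

```bash
python3 g.py -.1175 -.186 .025 0
python3 - <<'E'
from plant import *
import cv2
for n in ["scene"]:
    cv2.imwrite(f"pics/{n}2.png",cv2.resize(read_camera(n)["frame"][100:270,170:370,::-1],(700,595),interpolation=cv2.INTER_CUBIC))
E
```

```text
t 3.85 stop xy -0.12285564267150294 -0.18856305942702373 z 0.02688248862840809 yaw rel -0.1789045338717944 F stop -8.569859069156205 -0.17043016439058345 6.500426122412623 open 0.09303049162675721
shift [ 0.0533 -0.0258  0.0192] turn [-0.     -0.0024 -0.001 ]
```

View pics/scene2.png

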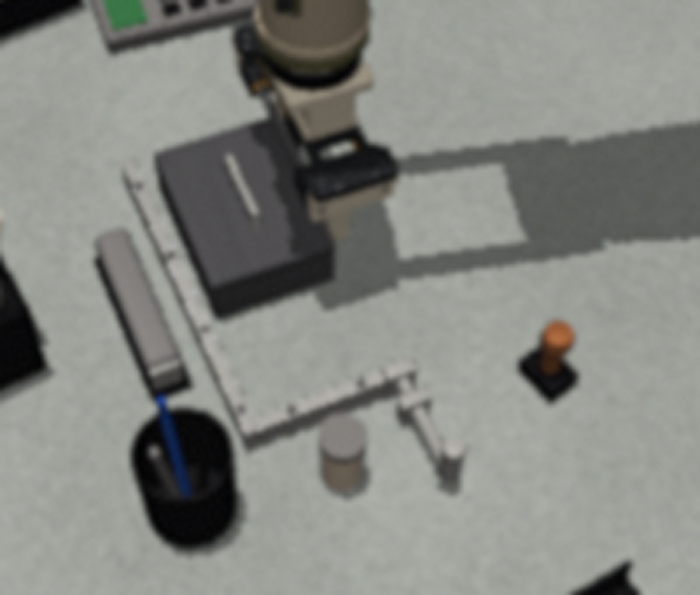

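The box is now parallel to the back rail, with a small gap at about (210,290). I'll creep on until the force rises.

Call:
move_arm --pt "0.02 0 0 0 0 0 1" --pt "0.04 0 0 0 0 0 1" --pt "0.06 0 0 0 0 0 1"

```text
t: 4.2
tool_pos: [0.5481, -0.1388, 0.0268]
orientation: [3.133, -0.224, 0.012]
force: [-7.3, 1.2, 4.5]
opening: 0.093
```

Call:
move_arm --pt "0.01 0 0 0 0 0 1" --pt "0.02 0 0 0 0 0 1" --pt "0.03 0 0 0 0 0 1"

```text
t: 4.5
tool_pos: [0.5511, -0.1392, 0.0268]
orientation: [3.133, -0.224, 0.012]
force: [-6.9, 1.5, 4.6]
opening: 0.0933
```

Call:
move_arm --pt "0.01 0 0 0 0 0 1" --pt "0.02 0 0 0 0 0 1" --pt "0.03 0 0 0 0 0 1"

```text
t: 4.8
tool_pos: [0.5515, -0.1393, 0.0268]
orientation: [-3.134, 0.224, -0.003]
force: [-24.1, 4.2, 21.2]
opening: 0.0932
```

Contact with the back rail is solid at 24 N. Next I'll back off, raise, and go round to the -y end.

Call:
move_arm --pt "-0.1 0 0 0 0 0 1" --pt "-0.4 0 0 0 0 0 1" --pt "-0.4 0 -0.4 0 0 0 1" --pt "-0.4 0 -0.8 0 0 0 0.5" --pt "-0.4 0 -1 0 0 0 0.3" --pt "-0.4 0 -1 0 0 0 0.3"

```text
t: 5.4
tool_pos: [0.5174, -0.135, 0.1312]
orientation: [3.131, -0.224, 0.029]
force: [0.5, -0.1, 0.7]
opening: 0.0735
```

```bash
python3 g.py -.06 -.295 .125 90;python3 - <<'E'
from plant import *
import cv2
for n in ["scene","side"]:
    cv2.imwrite(f"pics/{n}3.png",cv2.resize(read_camera(n)["frame"][100:270,170:370,::-1],(700,595),interpolation=cv2.INTER_CUBIC))
E
```

```text
t 5.4 stop xy -0.14772744041997643 -0.1890792450707468 z 0.13118534867907644 yaw rel -0.18285799725570925 F stop 0.5573945279421603 -0.01858628230499853 0.6571538511807514 open 0.0735472797419554
shift [0.8794 1.0563 0.0799] turn [ 0.005  -0.0042 -0.501 ]
```

View pics/scene3.png

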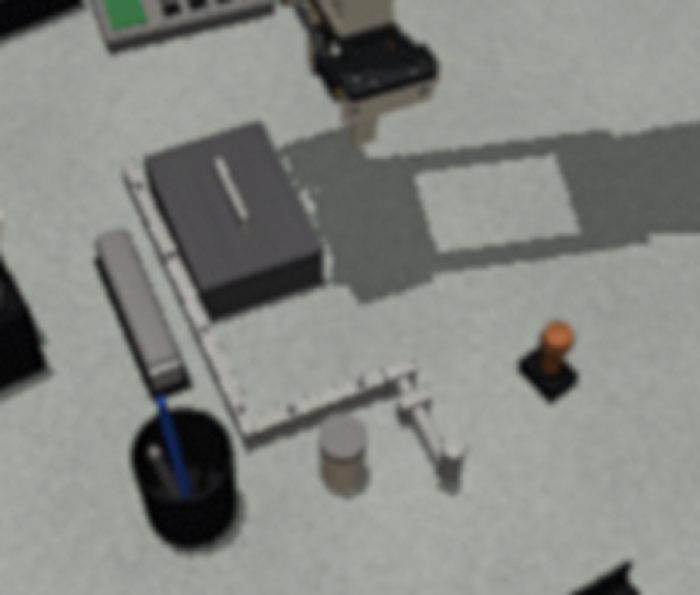

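View pics/side3.png

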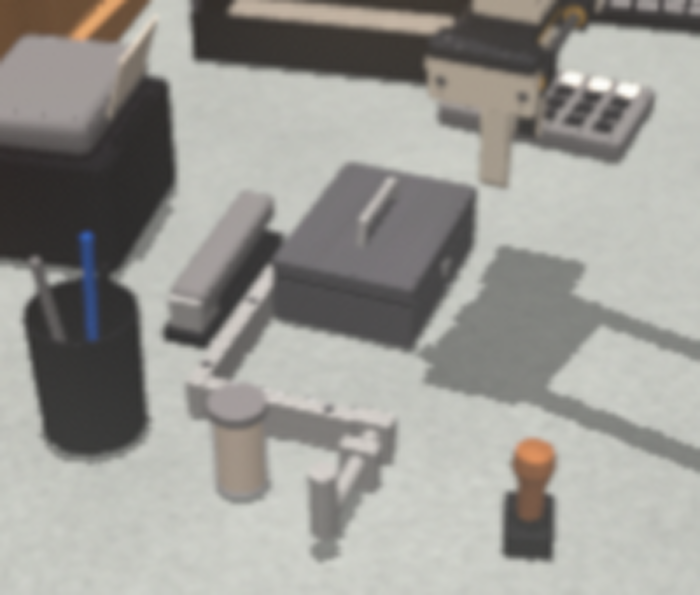

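The box sits flush along the back rail, with its left edge from (145,160) to (215,310). Moving round to its far end.

Call:
move_arm --pt "0.3 0.5 0 0 0 -0.045 0.3" --pt "0.6 1 0 0 0 -0.09 0.3" --pt "0.88 1 0 0 0 -0.135 0.3" --pt "0.88 1 0 0 0 -0.18 0.3" --pt "0.88 1 0 0 0 -0.225 0.3" --pt "0.88 1 0 0 0 -0.27 0.3" --pt "0.88 1 0 0 0 -0.315 0.3" --pt "0.88 1 0 0 0 -0.36 0.3"

```text
t: 6.3
tool_pos: [0.586, -0.2448, 0.1243]
orientation: [2.759, 1.496, 0.009]
force: [-0.3, -1.0, -0.1]
opening: 0.0605
```

Call:
move_arm --pt "0 0 0 0 0 -0.045 0.3" --pt "0 0 0 0 0 -0.09 0.3" --pt "0 0 0 0 0 -0.14 0.3" --pt "0 0 0 0 0 -0.14 0.3" --pt "0 0 0 0 0 -0.14 0.3"

```text
t: 6.8
tool_pos: [0.5863, -0.245, 0.1253]
orientation: [2.375, 2.049, 0.008]
force: [0.6, -0.8, 0.0]
opening: 0.0607
```

```bash
python3 g.py -.06 -.295 .025 90;python3 - <<'E'
from plant import *
import cv2
for n in ["scene","side"]:
    cv2.imwrite(f"pics/{n}4.png",cv2.resize(read_camera(n)["frame"][100:270,170:370,::-1],(700,595),interpolation=cv2.INTER_CUBIC))
E
```

```text
t 6.8 stop xy -0.0641495966503558 -0.2884699037222554 z 0.125333193572816 yaw rel 89.57687422751732 F stop 0.6855958874030852 -0.707038904012048 0.04778328964527835 open 0.06068109520427825
shift [-0.0658  0.0347  1.0036] turn [ 0.0023 -0.0003 -0.0024]
```

View pics/scene4.png

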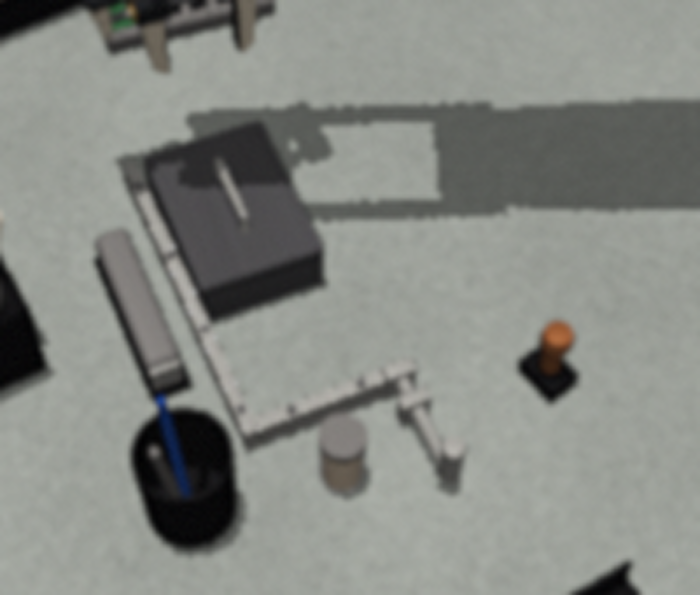

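View pics/side4.png

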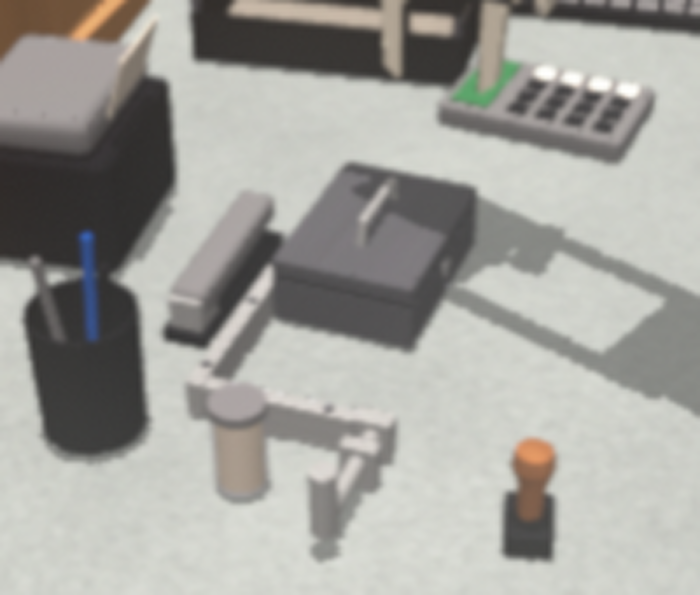

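Run:
```python
from h import *
d=pickle.load(open("c0.pkl","rb"));S=d["scene"]
O=np.array([.690,.0317]);Y=np.radians(-8.0)
X=np.array([np.cos(Y),np.sin(Y)]);W=np.array([-np.sin(Y),np.cos(Y)])
f=lambda uv,z:[(onz(S,[p],z)[0,:2]-O)@np.c_[X,W] for p in uv]
s=lambda L:(np.array(L)+.5)/3.5-.5+[170,100]
print("box",f(s([(145,160),(262,122),(322,250),(210,292)]),.055))
print("calc near edge",f([(247,104),(200,114),(194,92)],.0),f(s([(112,50),(270,10)]),0))
```

```text
box [array([ 0.00379289, -0.25690104]), array([-0.10446732, -0.25800795]), array([-0.10132613, -0.11211274]), array([-0.00200925, -0.10818899])]
calc near edge [array([-0.17570313, -0.42496921]), array([-0.01257389, -0.44278727]), array([-0.02435669, -0.5509266 ])] [array([-0.01781073, -0.44094905]), array([-0.17757693, -0.43184869])]
```

Call:
move_arm --pt "-0.05 0.03 0.4 0.002 0 0 0.3" --pt "-0.05 0.03 0.8 0.002 0 -0.002 0.3" --pt "-0.05 0.03 1 0.002 0 -0.002 0.3" --pt "-0.05 0.03 1 0.002 0 -0.002 0.3"

```text
t: 7.3
tool_pos: [0.587, -0.2493, 0.0223]
orientation: [-2.367, -2.059, 0.001]
force: [-0.5, -0.1, -0.5]
opening: 0.0604
```

```bash
python3 g.py -.06 -.16 .025 90
```

```text
t 7.3 stop xy -0.06287558871273893 -0.29257819021905207 z 0.022283210259148725 yaw rel 90.04008399184288 F stop -0.45488688313772496 -0.1600023057886068 -0.5184771285296579 open 0.06041277534316173
shift [ 1.3258  0.0296 -0.0238] turn [-0.0014 -0.0008  0.0002]
```

Now pushing along stop +y.

Call:
move_arm --pt "0.12 0 0 0 0 0 0.3" --pt "0.2 0 0 0 0 0 0.3" --pt "0.28 0 0 0 0 0 0.3" --pt "0.36 0 0 0 0 0 0.3" --pt "0.44 0 0 0 0 0 0.3" --pt "0.52 0 0 0 0 0 0.3" --pt "0.6 0 0 0 0 0 0.3" --pt "0.68 0 0 0 0 0 0.3"

```text
t: 8.1
tool_pos: [0.6009, -0.1847, 0.0295]
orientation: [2.363, 2.06, 0.003]
force: [-1.5, -7.5, 4.0]
opening: 0.0606
```

Call:
move_arm --pt "0.08 0 0 0 0 0 0.3" --pt "0.16 0 0 0 0 0 0.3" --pt "0.24 0 0 0 0 0 0.3" --pt "0.32 0 0 0 0 0 0.3" --pt "0.38 0 0 0 0 0 0.3" --pt "0.42 0 0 0 0 0 0.3"

```text
t: 8.7
tool_pos: [0.606, -0.1435, 0.0295]
orientation: [2.363, 2.061, 0.001]
force: [-4.7, -9.4, 6.6]
opening: 0.0606
```

```bash
python3 g.py -.06 -.16 .025 90;python3 - <<'E'
from plant import *
import cv2
for n in ["scene","side"]:
    cv2.imwrite(f"pics/{n}5.png",cv2.resize(read_camera(n)["frame"][100:270,170:370,::-1],(700,595),interpolation=cv2.INTER_CUBIC))
E
```

```text
t 8.7 stop xy -0.05878252780104326 -0.1851341421274819 z 0.029499584725802802 yaw rel 90.19499193910067 F stop -3.3448337028049027 -9.946645451214355 6.640974397942505 open 0.06059918161597928
shift [ 0.2515 -0.0116  0.044 ] turn [0.0018 0.0012 0.0011]
```

View pics/scene5.png

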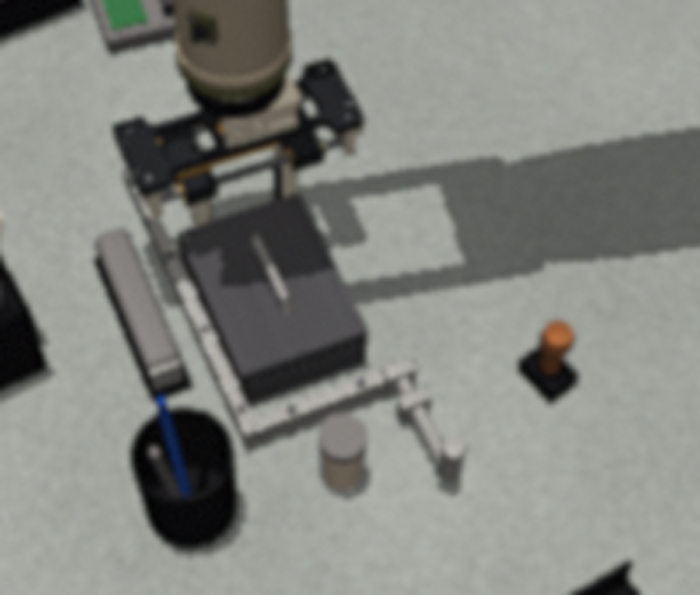

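View pics/side5.png

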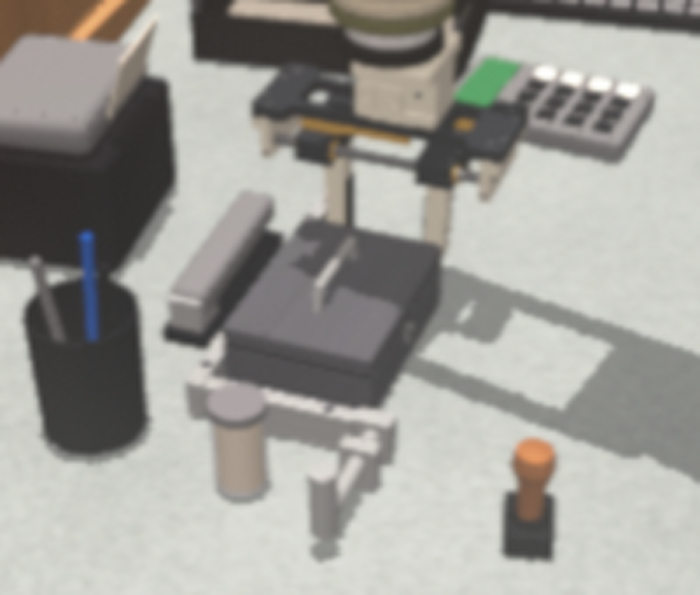

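The box slides straight along the back rail. About 20 mm is left before the end rail, near (250,400).

Call:
move_arm --pt "0.04 0 0 0 0 0 0.3" --pt "0.08 0 0 0 0 0 0.3" --pt "0.12 0 0 0 0 0 0.3" --pt "0.14 0 0 0 0 0 0.3"

```text
t: 9.2
tool_pos: [0.6077, -0.1298, 0.0294]
orientation: [2.363, 2.061, 0.001]
force: [-5.0, -10.2, 6.6]
opening: 0.0605
```

Call:
move_arm --pt "0.01 0 0 0 0 0 0.3" --pt "0.02 0 0 0 0 0 0.3" --pt "0.03 0 0 0 0 0 0.3"

```text
t: 9.5
tool_pos: [0.608, -0.1272, 0.0294]
orientation: [2.363, 2.061, 0.0]
force: [-6.4, -11.3, 8.0]
opening: 0.0601
```

Call:
move_arm --pt "0.01 0 0 0 0 0 0.3" --pt "0.02 0 0 0 0 0 0.3" --pt "0.03 0 0 0 0 0 0.3"

```text
t: 9.8
tool_pos: [0.6084, -0.1243, 0.0294]
orientation: [2.363, 2.061, 0.0]
force: [-6.6, -11.5, 6.6]
opening: 0.0605
```

```bash
python3 g.py -.06 -.16 .025 90
```

```text
t 9.8 stop xy -0.05912300818533141 -0.16583731700800872 z 0.029437696768621954 yaw rel 90.17858395328415 F stop -4.8919267122789 -12.336845841138214 6.566074003788696 open 0.060497048507349487
shift [ 0.0586 -0.0088  0.0441] turn [0.0016 0.0013 0.001 ]
```

Call:
move_arm --pt "0.01 0 0 0 0 0 0.3" --pt "0.02 0 0 0 0 0 0.3" --pt "0.03 0 0 0 0 0 0.3"

```text
t: 10.1
tool_pos: [0.6087, -0.1213, 0.0294]
orientation: [2.363, 2.061, 0.0]
force: [-6.0, -10.8, 7.5]
opening: 0.0606
```

Call:
move_arm --pt "0.01 0 0 0 0 0 0.3" --pt "0.02 0 0 0 0 0 0.3" --pt "0.03 0 0 0 0 0 0.3"

```text
t: 10.4
tool_pos: [0.609, -0.1208, 0.0295]
orientation: [2.361, 2.059, -0.004]
force: [-7.0, -24.9, 5.3]
opening: 0.0606
```

The box has reached the end rail at 25 N. I'll back off, raise and check.

Call:
move_arm --pt "-0.1 0 0 0 0 0 0.3" --pt "-0.3 0 0 0 0 0 0.3" --pt "-0.3 0 -0.4 0 0 0 0.3" --pt "-0.3 0 -0.8 0 0 0 0" --pt "-0.3 0 -1 0 0 0 -0.5" --pt "-0.3 0 -1 0 0 0 -1"

```text
t: 11.0
tool_pos: [0.6076, -0.1461, 0.1329]
orientation: [2.36, 2.059, 0.011]
force: [0.4, -0.0, -0.3]
opening: 0.041
```

```bash
python3 g.py -.123 .135 .14 90;python3 - <<'E'
from plant import *
import cv2,pickle
d={}
for n in ["scene","side"]:
    c=read_camera(n);d[n]=c
    cv2.imwrite(f"pics/{n}6.png",cv2.resize(c["frame"][145:245,210:330,::-1],(720,600),interpolation=cv2.INTER_CUBIC))
pickle.dump(d,open("c6.pkl","wb"))
E
```

```text
t 11.0 stop xy -0.05683986169882647 -0.18757066001072042 z 0.13285592513467986 yaw rel 90.19026044460237 F stop 0.3996550573848906 0.03903431205667073 -0.275126303376929 open 0.04098076813420349
shift [ 3.2278 -0.6499 -0.0826] turn [0.0038 0.0003 0.0011]
```

View pics/scene6.png

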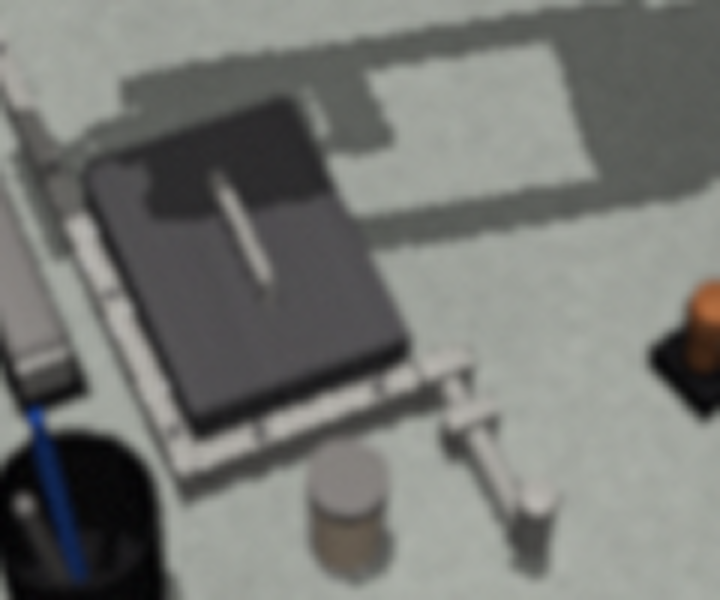

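View pics/side6.png

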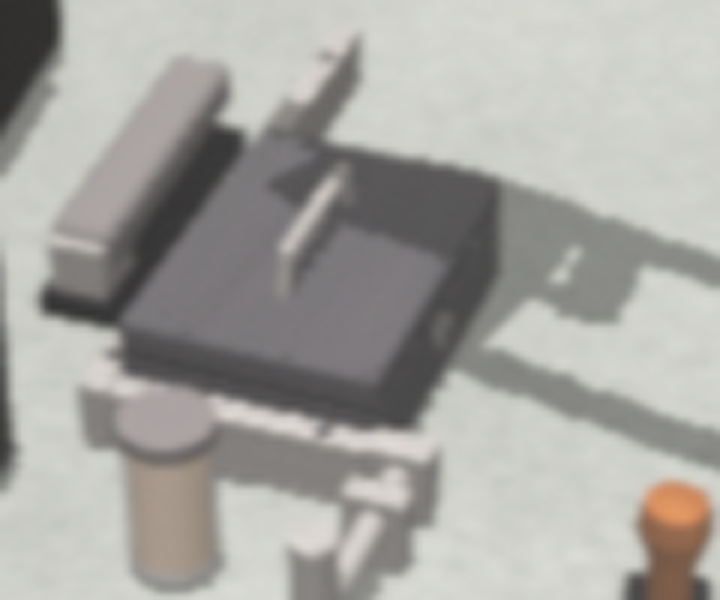

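Run:
```python
from h import *
d=pickle.load(open("c6.pkl","rb"));np.set_printoptions(precision=4,suppress=True)
s=lambda L:(np.array(L)+.5)/6-.5+[210,145]
def ang(b):
    return [np.degrees(np.arctan2(*(b[i]-b[i-1])[[1,0]])) for i in range(len(b))]
for n,bx,rl in (("scene",[(85,165),(290,95),(410,345),(200,415)],[(183,475),(70,225)]),("side",[(268,132),(498,180),(378,388),(125,325)],[(80,380),(357,33)])):
    b=onz(d[n],s(bx),.055);r=onz(d[n],s(rl),.03)
    Y=np.radians(-8);X=np.array([np.cos(Y),np.sin(Y)]);W=np.array([-np.sin(Y),np.cos(Y)])
    print(n,"box c",b[:,:2].mean(0),"angs",ang(b),"rail",r[:,:2],np.degrees(np.arctan2(*(r[0]-r[1])[[1,0]])))
    o=r[0,:2]-.012*X-.012*W
    print(" c in stop",(b[:,:2].mean(0)-o)@X,(b[:,:2].mean(0)-o)@W, [((p[:2]-o)@np.c_[X,W]).round(4) for p in b])
```

```text
scene box c [ 0.6275 -0.036 ] angs [np.float64(-97.04680293697203), np.float64(172.6653350616379), np.float64(81.15760509067), np.float64(-9.220300266835032)] rail [[ 0.704   0.0409]
 [ 0.6862 -0.1057]] 83.07794783939437
 c in stop -0.053053011301591256 -0.07485388962293883 [array([ 0.0003, -0.1492]), array([-0.1062, -0.1504]), array([-0.104 ,  0.0012]), array([-0.0022, -0.001 ])]
side box c [ 0.6249 -0.0337] angs [np.float64(-97.40442180540775), np.float64(172.3855466640818), np.float64(83.360167074599), np.float64(-8.659724415726117)] rail [[ 0.7043  0.0385]
 [ 0.6593 -0.2418]] 80.88454248255059
 c in stop -0.05662103176038833 -0.07059395949405782 [array([-0.0032, -0.1438]), array([-0.1076, -0.1445]), array([-0.1111,  0.0035]), array([-0.0047,  0.0023])]
```

It looks home. As insurance I'll press the front face gently towards the back rail again, with both fingers.

```bash
python3 g.py -.16 -.085 .13 0
```

```text
t 11.1 stop xy -0.05971656597833745 -0.18721319542365608 z 0.1276093195880812 yaw rel 90.19374115827318 F stop -0.17258212259746322 0.813962321858602 -0.05239002702788459 open 0.03335120315125092
shift [ 1.0255 -0.9993 -0.0284] turn [ 0.0011 -0.0012  0.5011]
```

Call:
move_arm --pt "0 -0.5 -0.03 0 0 0.045 0.5" --pt "0 -1 -0.03 0 0 0.09 0.5" --pt "0.5 -1 -0.03 0 0 0.135 0.5" --pt "1 -1 -0.03 0 0 0.18 0.5" --pt "1 -1 -0.03 0 0 0.225 0.5" --pt "1 -1 -0.03 0 0 0.27 0.5" --pt "1 -1 -0.03 0 0 0.315 0.5" --pt "1 -1 -0.03 0 0 0.36 0.5"

```text
t: 11.9
tool_pos: [0.5175, -0.0323, 0.1275]
orientation: [-3.106, -0.467, 0.001]
force: [-0.3, 0.2, 0.1]
opening: 0.0697
```

Call:
move_arm --pt "0 0 0 0 0 0.045 0.5" --pt "0 0 0 0 0 0.09 0.5" --pt "0 0 0 0 0 0.14 0.5" --pt "0 0 0 0 0 0.14 0.5" --pt "0 0 0 0 0 0.14 0.5"

```text
t: 12.4
tool_pos: [0.5179, -0.0328, 0.1283]
orientation: [-3.135, 0.208, -0.001]
force: [-0.3, -0.8, 0.4]
opening: 0.0696
```

```bash
python3 g.py -.155 -.085 .027 0;python3 - <<'E'
from plant import *
import cv2,pickle
for n in ["scene","side"]:
    c=read_camera(n)
    cv2.imwrite(f"pics/{n}7.png",cv2.resize(c["frame"][120:270,190:370,::-1],(720,600),interpolation=cv2.INTER_CUBIC))
E
```

```text
t 12.4 stop xy -0.16140668925758486 -0.08783625931743337 z 0.12826679921685405 yaw rel 0.4182752518363731 F stop -0.1812193004476423 -0.8408995882606224 0.37406245081263495 open 0.06961581170872784
shift [ 0.0637 -0.0277  1.0127] turn [-0.0001 -0.0002  0.0023]
```

View pics/scene7.png

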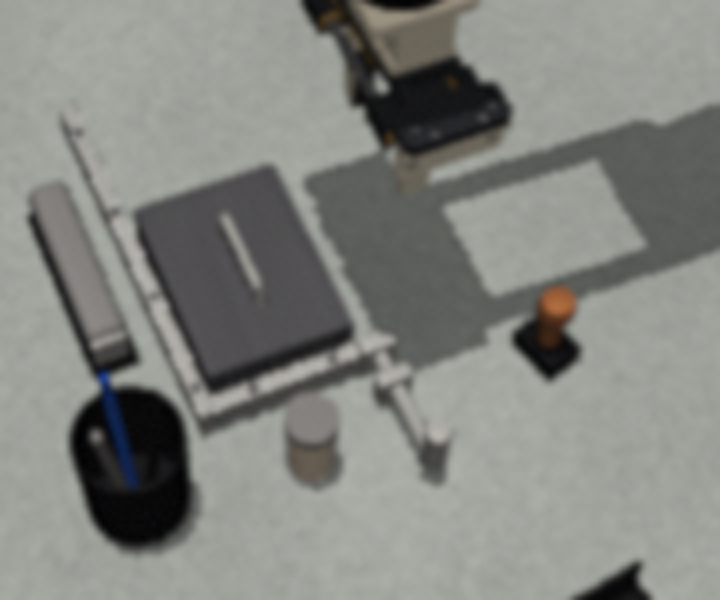

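The box is seated squarely, and the fingers are clear in front of it at (410,180). I'll go down and press.

Call:
move_arm --pt "0 0 0.4 0 0 0.002 0.5" --pt "0 0 0.8 0 0 0.002 0.5" --pt "0 0 1 0 0 0.002 0.5" --pt "0.15 0 1 0 0 0.002 0.5" --pt "0.25 0 1 0 0 0.002 0.5" --pt "0.35 0 1 0 0 0.002 0.5" --pt "0.42 0 1 0 0 0.002 0.5"

```text
t: 13.2
tool_pos: [0.5625, -0.0392, 0.0309]
orientation: [3.133, -0.223, 0.008]
force: [-0.3, 0.8, -0.0]
opening: 0.0696
```

```bash
python3 g.py -.1134 -.085 .027 0
```

```text
t 13.2 stop xy -0.11637355346542932 -0.08797655339239303 z 0.030889378861474498 yaw rel -0.14525325990255045 F stop -0.39995119106422033 0.735277522596531 -0.030366811363253976 open 0.06964319117637542
shift [ 0.0295 -0.0298  0.039 ] turn [ 0.     -0.0016 -0.0008]
```

Call:
move_arm --pt "0.01 0 0 0 0 0 0.5" --pt "0.02 0 0 0 0 0 0.5" --pt "0.02 0 0 0 0 0 0.5"

```text
t: 13.5
tool_pos: [0.5629, -0.0393, 0.0301]
orientation: [3.133, -0.224, 0.005]
force: [-0.1, -0.6, -0.5]
opening: 0.07
```

Call:
move_arm --pt "0.01 0 0 0 0 0 0.5" --pt "0.02 0 0 0 0 0 0.5" --pt "0.02 0 0 0 0 0 0.5"

```text
t: 13.8
tool_pos: [0.5633, -0.0393, 0.0299]
orientation: [3.134, -0.223, 0.0]
force: [-8.2, 0.4, 6.0]
opening: 0.0696
```

Call:
move_arm --pt "0.01 0 0 0 0 0 0.5" --pt "0.02 0 0 0 0 0 0.5" --pt "0.02 0 0 0 0 0 0.5"

```text
t: 14.1
tool_pos: [0.5634, -0.0392, 0.0296]
orientation: [-3.134, 0.222, 0.006]
force: [-17.0, 1.1, 13.7]
opening: 0.07
```

```bash
python3 g.py -.1134 -.085 .027 0
```

```text
t 14.1 stop xy -0.11547507520615678 -0.08782783208738514 z 0.02955528753297635 yaw rel -0.12101797785243715 F stop -17.023131597504808 -1.3251962655734635 13.747503466503312 open 0.06999593001073424
shift [ 0.0208 -0.0283  0.0255] turn [ 0.      0.0013 -0.0007]
```

The box doesn't yield at 17 N, so it is against the back rail. On to the bolt.

Call:
move_arm --pt "-0.1 0 0 0 0 0 0.5" --pt "-0.4 0 0 0 0 0 0.5" --pt "-0.4 0 -0.5 0 0 0 0" --pt "-0.4 0 -1 0 0 0 -0.5" --pt "-0.4 0 -1 0 0 0 -1" --pt "-0.4 0 -1 0 0 0 -1"

```text
t: 14.7
tool_pos: [0.5285, -0.0343, 0.1321]
orientation: [3.133, -0.224, 0.013]
force: [0.2, -0.0, -0.4]
opening: 0.0426
```

Call:
move_arm --pt "0 -0.5 -0.1 0 0 -0.045 -1" --pt "0.1 -1 -0.1 0 0 -0.09 -1" --pt "0.2 -1 -0.1 0 0 -0.135 -1" --pt "0.3 -1 -0.1 0 0 -0.18 -1" --pt "0.3 -1 -0.1 0 0 -0.225 -1" --pt "0.3 -1 -0.1 0 0 -0.27 -1" --pt "0.3 -1 -0.1 0 0 -0.315 -1" --pt "0.3 -1 -0.1 0 0 -0.36 -1"

```text
t: 15.5
tool_pos: [0.5697, 0.0606, 0.1377]
orientation: [2.761, 1.498, -0.0]
force: [-0.2, 0.5, -0.8]
opening: 0.0008
```

Call:
move_arm --pt "0 0 0 0 0 -0.045 -1" --pt "0 0 0 0 0 -0.09 -1" --pt "0 0 0 0 0 -0.14 -1" --pt "0 0 0 0 0 -0.14 -1"

```text
t: 15.9
tool_pos: [0.5697, 0.0606, 0.1379]
orientation: [2.371, 2.06, -0.0]
force: [0.3, -0.7, -0.7]
opening: 0.0005
```

```bash
python3 g.py -.123 .145 .14 90
```

```text
t 15.9 stop xy -0.12313125783496416 0.011880199572472674 z 0.1379219877991148 yaw rel 89.9665651872329 F stop 0.37451883221499704 -0.6228222250833282 -0.6710499978462398 open 0.000512854740754607
shift [ 1.3312  0.0005 -0.0214] turn [ 0.0001  0.0001 -0.0002]
```

Call:
move_arm --pt "0.4 0 0 0 0 0 -1" --pt "0.8 0 0 0 0 0 -1" --pt "1 0 0 0 0 0 -1"

```text
t: 16.2
tool_pos: [0.5845, 0.1621, 0.1387]
orientation: [2.378, 2.052, 0.002]
force: [-0.1, 0.2, 0.2]
opening: 0.0002
```

Call:
move_arm --pt "0.33 0 0 0 0 0 -1" --pt "0.33 0 0 0 0 0 -1"

```text
t: 16.4
tool_pos: [0.589, 0.1957, 0.1386]
orientation: [2.375, 2.055, 0.003]
force: [-0.1, 0.2, -0.5]
opening: 0.0005
```

```bash
python3 g.py -.123 .145 .035 90;python3 - <<'E'
from plant import *
import cv2,pickle
for n in ["scene","side"]:
    c=read_camera(n)
    cv2.imwrite(f"pics/{n}8.png",cv2.resize(c["frame"][140:290,190:370,::-1],(720,600),interpolation=cv2.INTER_CUBIC))
E
```

```text
t 16.4 stop xy -0.12279193481829867 0.14830904961998082 z 0.13857444366225113 yaw rel 89.72351461763792 F stop -0.1405988288745241 0.21954600649256628 -0.5125938951772 open 0.0005462036954100082
shift [-0.0339 -0.0035  1.0357] turn [ 0.0005 -0.0002 -0.0015]
```

View pics/scene8.png

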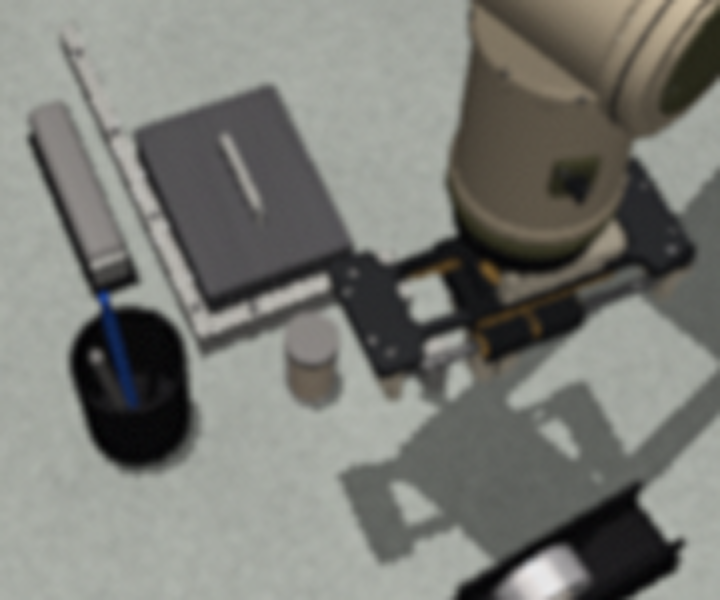

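View pics/side8.png

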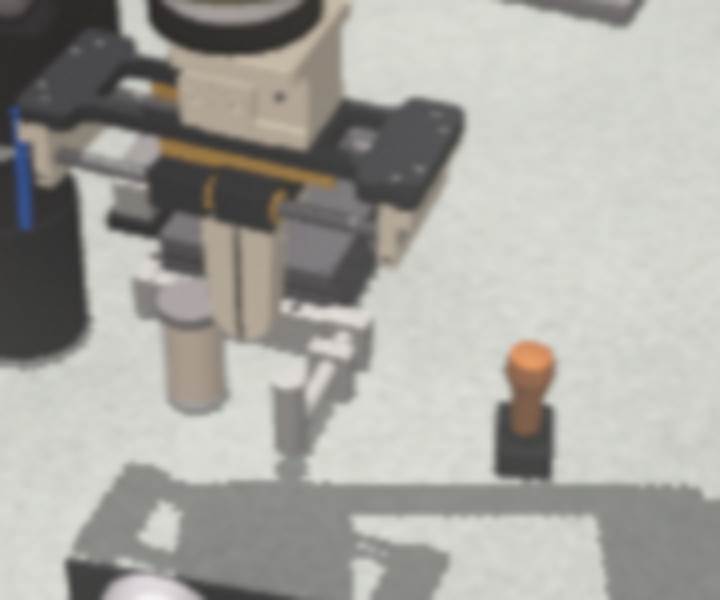

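The tool hangs over the free strip on the +y side of the knob; the knob shows at side (290,400). I'll lower it and push to stop -y.

Call:
move_arm --pt "-0.03 0 0.4 0 0 0 -1" --pt "-0.03 0 0.7 0 0 0 -1" --pt "-0.03 0 1 0 0 0 -1" --pt "-0.03 0 1 0 0 0 -1"

```text
t: 16.9
tool_pos: [0.5852, 0.1869, 0.0342]
orientation: [-2.376, -2.052, 0.011]
force: [-1.4, -0.2, -0.3]
opening: 0.0006
```

Call:
move_arm --pt "-0.08 0 0 0 0 0 -1" --pt "-0.16 0 0 0 0 0 -1" --pt "-0.24 0 0 0 0 0 -1" --pt "-0.32 0 0 0 0 0 -1" --pt "-0.4 0 0 0 0 0 -1" --pt "-0.48 0 0 0 0 0 -1"

```text
t: 17.5
tool_pos: [0.5833, 0.1413, 0.0408]
orientation: [2.372, 2.055, 0.006]
force: [0.7, 2.3, 2.1]
opening: 0.0005
```

```bash
python3 g.py -.123 .067 .038 90;python3 - <<'E'
from plant import *
import cv2,pickle
for n in ["side"]:
    c=read_camera(n)
    cv2.imwrite(f"pics/{n}9.png",cv2.resize(c["frame"][140:290,190:370,::-1],(720,600),interpolation=cv2.INTER_CUBIC))
E
```

```text
t 17.5 stop xy -0.12086882326019942 0.09370000927283492 z 0.04082972104037565 yaw rel 89.80188885115717 F stop 0.4025893233971609 2.342695990468734 2.052050830713952 open 0.00047162291428022726
shift [-0.2671 -0.0205  0.028 ] turn [ 0.0015 -0.0002 -0.0011]
```

View pics/side9.png

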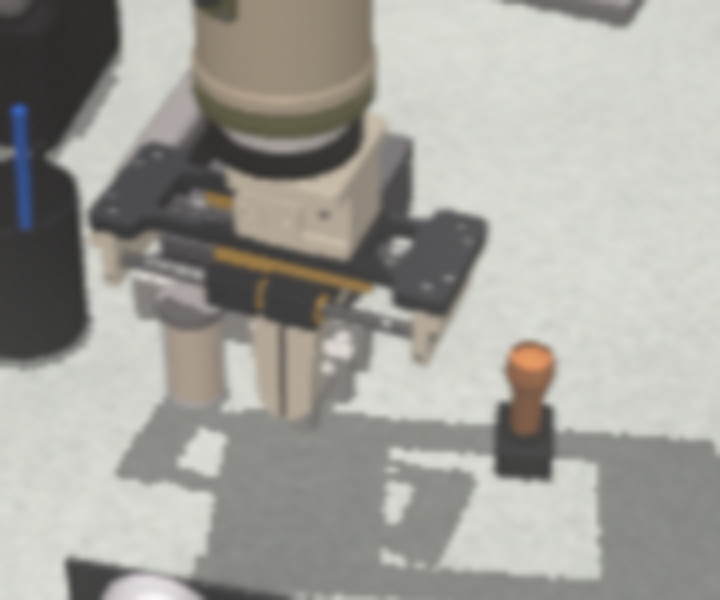

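The fingers are pushing the knob at 2.3 N, close to the bolt's friction. I'll continue to the end stop.

Call:
move_arm --pt "-0.06 0 0 0 0 0 -1" --pt "-0.12 0 0 0 0 0 -1" --pt "-0.18 0 0 0 0 0 -1" --pt "-0.22 0 0 0 0 0 -1" --pt "-0.22 0 0 0 0 0 -1"

```text
t: 18.05
tool_pos: [0.5793, 0.1192, 0.0397]
orientation: [2.373, 2.055, 0.002]
force: [-0.2, 0.4, 0.7]
opening: 0.0004
```

Call:
move_arm --pt "-0.02 0 0 0 0 0 -1" --pt "-0.04 0 0 0 0 0 -1" --pt "-0.05 0 0 0 0 0 -1"

```text
t: 18.35
tool_pos: [0.5786, 0.1151, 0.0397]
orientation: [2.373, 2.056, 0.003]
force: [0.8, 1.2, 0.9]
opening: 0.0004
```

```bash
python3 g.py -.123 .067 .038 90
```

```text
t 18.35 stop xy -0.12189431587450886 0.06704625721672527 z 0.039656225651310995 yaw rel 89.82445230415178 F stop 0.6618775259499059 1.3504751712150616 0.8618168230164955 open 0.0003778406624232628
shift [-0.0005 -0.0111  0.0165] turn [ 0.0008  0.     -0.001 ]
```

Call:
move_arm --pt "-0.02 0 0 0 0 0 -1" --pt "-0.04 0 0 0 0 0 -1" --pt "-0.04 0 0 0 0 0 -1"

```text
t: 18.65
tool_pos: [0.5782, 0.112, 0.0397]
orientation: [2.374, 2.057, 0.005]
force: [1.0, 5.9, -2.2]
opening: 0.0004
```

Call:
move_arm --pt "-0.01 0 0 0 0 0 -1" --pt "-0.03 0 0 0 0 0 -1" --pt "-0.03 0 0 0 0 0 -1"

```text
t: 18.95
tool_pos: [0.5782, 0.1116, 0.0399]
orientation: [-2.373, -2.057, -0.01]
force: [3.3, 17.2, -4.6]
opening: 0.0005
```

The end stop is reached at 17 N. I'll back off, raise well clear and inspect.

Call:
move_arm --pt "0.1 0 0 0 0 0 -1" --pt "0.4 0 0 0 0 0 -1" --pt "0.4 0 -0.5 0 0 0 -1" --pt "0.4 0 -1 0 0 0 -1" --pt "0.4 0 -1 0 0 0 -1"

```text
t: 19.45
tool_pos: [0.5882, 0.1486, 0.1487]
orientation: [2.367, 2.051, 0.019]
force: [1.3, 0.5, -0.7]
opening: 0.0008
```

Call:
move_arm --pt "0 -0.5 -0.5 0 0 0 -1" --pt "0 -1 -0.8 0 0 0 -1" --pt "0 -1 -0.8 0 0 0 -1" --pt "0 -1 -0.8 0 0 0 -1"

```text
t: 19.85
tool_pos: [0.4837, 0.1627, 0.223]
orientation: [2.37, 2.055, 0.01]
force: [0.6, 0.2, 0.8]
opening: 0.0002
```

```bash
python3 g.py -.123 .067 .038 90;python3 - <<'E'
from plant import *
import cv2,pickle
d={}
for n in ["scene","side"]:
    c=read_camera(n);d[n]=c
    cv2.imwrite(f"pics/{n}10.png",cv2.resize(c["frame"][140:290,190:370,::-1],(720,600),interpolation=cv2.INTER_CUBIC))
pickle.dump(d,open("c10.pkl","wb"))
E
```

```text
t 19.85 stop xy -0.2224944446824849 0.10099532410188394 z 0.2230134290661646 yaw rel 89.86839167205544 F stop 0.6063136514040829 0.327015967465419 0.8059833345215192 open 0.0002441009019095629
shift [-0.3404  0.9813  1.8573] turn [ 0.0025 -0.0005 -0.0007]
```

View pics/scene10.png

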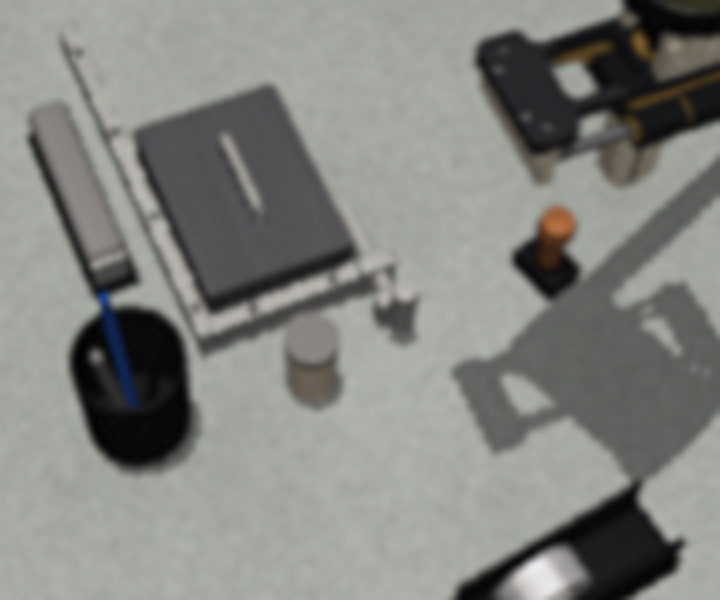

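View pics/side10.png

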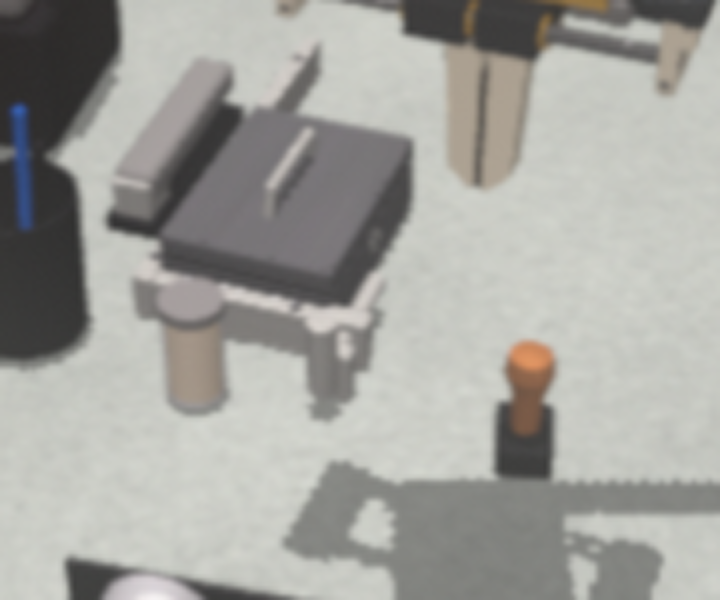

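Run:
```python
from h import *
d=pickle.load(open("c10.pkl","rb"));S=d["scene"];D=d["side"]
Y=np.radians(-8);W=np.array([-np.sin(Y),np.cos(Y)])
s=lambda p:(np.array([p])+.5)/4-.5+[190,140]
for c,p,o in ((S,(406,295),(.5843,.1439)),(D,(326,318),(.5806,.1458))):
    k=onz(c,s(p),.064)[0,:2];print(k,"travel",(k-o)@W)
from plant import *
print(close_job())
```

```text
[0.57847908 0.09820203] travel -0.04606335376797978
[0.57390443 0.09246983] travel -0.05374300545076788
the job is handed in; nothing more can be done
None
```

The box is home in the corner stop and the bolt is across in front of it. I handed the job in at about 20 s of the 61 s allowed; no verdict was reported.

**What I did:**
- I slid the box with two open fingers against the back rail until the force rose to about 24 N.
- I slid it along that rail to the end rail, which gave about 25 N, then pressed it once more against the back rail. It did not yield at 17 N.
- I pushed the bolt knob with closed fingers until it hit its end stop at 17 N, then withdrew the arm clear of everything.

**Last checks:**
- **Box position:** after the push to the end rail, the two cameras put the box centre at (-53, -75) and (-57, -71) mm from the stop's corner. The target is (-55, -75) mm. I did not measure it again after the last press or the bolt push, but the final pictures show it flush.
- **Box angle:** it was parallel to the stop within about 1 to 2 degrees, which is the measuring accuracy.
- **Bolt travel:** the cameras disagreed, giving 46 mm and 54 mm from its starting point. Both are over the 44 mm required. The pictures show the knob up against its guide block.
- **Other things:** nothing appeared to have been moved. I judged this by eye from the pictures and did not measure it, and the calculator was outside the final pictures.

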